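# Load a gear drive into the spring test dock

### The arm

A 6-joint arm with a two-finger parallel gripper is mounted at the origin on the work surface. World frame = base frame: x ahead of the robot, y to its left, z up, the work surface at z = 0. Lengths are in m, angles in rad, forces in N, time in s.
With the tool pointing down it reaches from about 0.25 to 0.8 m from the base axis. Payload 3.9 kg.
Tool frame: the origin (TCP) lies at the very end of the fingers, on their centre line; the grasp point (between the pads) lies 19 mm behind it (r.grip_point_offset is the distance from the TCP to the grasp point, in m); z points along the fingers, y is the line along which they close (so a half turn about z gives the same grasp; the last joint's range is limited). The gripper opens to 85 mm and grips with 20 to 120 N. Pads are 22 mm wide; open, the fingers measure 114 mm over their backs; the gripper's body (76 mm by 85 mm) begins 54 mm behind the grasp point. The pads swing forward as they close: fully open they stand 13 mm farther back than shut.
Start: joints at [-1.333, 0.26, -0.138, 1.173, 0, 1.571], TCP at [0.124, -0.51, 0.231] pointing down, gripper open.
Joint ranges: [-2.78, 2.78], [-0.83, 1.72], [-1.28, 1.37], [-1.9, 2.12], [-1.57, 1.48], [-3.14, 3.14]. Speed limits (rad/s): [2.57, 2.57, 3.14, 3.14, 3.14, 3.14].

### API

Orientations are given as a unit quaternion [w, x, y, z].
In Python, from bench import r gives the robot as it stands.
- The arm moves only by the shell command python3 -m creep 'ROWS' [FORCE]. ROWS is a JSON object of lists of equal length, an entry for each row: "translation": the shift along the tool's x, y, z as a fraction of full scale, a list of three; "roll": the turn about the tool's z as a fraction of full scale; "hand": the opening, from 0 (shut) to 1 (fully open). In form: {"translation": [[dx, dy, dz], ...], "roll": [roll, ...], "hand": [hand, ...]}. A call has 1 to 10 rows; each row shifts and turns the commanded pose from where the row before left it, along the tool's axes as they then stand; what a row does not reach is not made up. Full scale, the value 1, is 30 cm for a shift and pi rad for a turn. A row lasts 1/10 s, in which the tool goes at most 50 mm and 8.59 degrees, less where a joint would pass 70% of its speed; a pose out of reach is approached as far as the arm can. A call with a number of a shift or a turn outside -1 to 1 is refused whole. A call with a gripper value outside its range is refused whole. The fingers move at their own pace and stop on an object; FORCE is the grip in N (left out, the last holds). Time passes only in rows, so rows that do not move let the fingers close. It gives the time, the measured TCP pose, the force, the opening and the grip force at its end, in the units of the state.
- r.observe(): the state, without advancing time (a new reading comes with each control period).
- r.grab_frame(name): name is "scene" or "top" or "wrist"; returns the picture (384x512x3 uint8, red, green, blue); there is no depth.
- r.calibration(name): a dict with "vertical_fov" (degrees; the focal length in pixels is half the picture's height over the tangent of half this angle, whatever the lens; pixels are square), "cx", "cy" (the principal point, pixels), "T" (4x4, takes a point from camera to world coordinates). Camera axes: x right, y down, z forward; pixel columns grow to the right and rows downward; lengths in m; the calibration is good to about 2 mm. A picture is of the moment at which its call begins: read the wrist's pose just before it. calibration takes no time and is no camera call; for the wrist camera it gives the pose at the moment of the call.
- r.job_done(): hands the job in; it is judged then, once.
The state is a dict: "time": time; "qpos": joint angles; "qd": joint speeds; "tau": joint torques, N m; "position": TCP position; "orientation": TCP orientation; "ft_force": force on the tool from outside, world axes, zero at the start; "torque": the same for the moment, N m; "gripper_width": opening from 0.0 (shut) to 1.0 (fully open); "finger_force": force on a finger pad.
Only numpy, scipy, OpenCV 4.12 (cv2) and the standard library are available. Lean on these libraries where they do the work, as an engineer would, in place of code of your own. Each camera call takes 0.05 s, during which the arm holds its last target. There are 200 camera calls.

### The job

Take the gear drive with the square nose out of the stock rack and lay it flat on the open bench, letting go of it, because the end you can reach in the rack is the end that has to go into the dock. Then take hold of it again farther back and load it into the spring dock: nose under the hood with the tail held up, push the plunger back, drop the tail down on the hood side of the rear stop so that the drive lies level on the bed, pinned by the spring, and let go. Leave the other drive, the spray bottle, the tin and the screwdriver where they are.

Things in the scene. Friction and masses are not known exactly. Their poses are not given: they have to be found in the camera images.
- drive_mid (a point): Body centre of the loose square-nosed gear drive, 0.32 to 0.52 kg, lying along its x. Finned body 90 long (x -45 to 45), 40 wide, 40 high, black connector 7 high on top at x 34. It starts in one of the rack's bays, nose out of the opening, body wholly under the roof.
- drive_nose (a point): Middle of that drive's square steel nose, 70 ahead (x) of the body centre, same height and axes: nose 50 long, 28 wide, 28 high. A round stub 14 in diameter sticks out 10 beyond it, ending 105 from the body centre.
- rack: Grey steel rack fixed on the bench, no floor; origin on the bench at its centre. 100 (x) by 200 (y) by 60 high, open to its -x, back wall at x 46 to 50, roof underside at 56. Walls 4 thick at y -98, 0, 98 make two bays 94 wide: one holds the square-nosed drive, the other the round-nosed, either way round.
- dock: Spring dock fixed on the bench; x is the loading direction, z up. Origin on the bench under the body centre of a loaded drive, which then lies with its x along the dock's x, 32 above the bench at its centre. Bed: dark steel bar 34 wide, its top 12 above the bench, x -60 to 55.
- dock_stop (a point): Middle of the upper inner edge of the dock's rear stop, a block on the bed 34 wide and 8 high (top 20 above the bench), from x -57 to -45 in the dock's frame. A loaded drive's tail face bears on its inner face.
- dock_mouth (a point): Centre of the aluminium hood's open mouth, at x 57 of the dock, 32 above the bench. Opening 36 wide, 38 high (13 to 51 above the bench); hood 52 wide, roof 6 thick, to x 151. A level nose can be only 5 too high, too little to pass the stop: slide in nose-down at 0.08 to 0.13 rad, along the slope. A drive can go 12 beyond its loaded place before its body meets the hood.
- plunger (a joint): Sprung brass plunger in the hood, a disc 24 in diameter, 32 above the bench, moving along the dock's x. 0 = out, face at x 93 of the dock; 0.012 = a loaded drive's stub bears on it; 0.034 = fully in. It takes 2.5 N at first, 7 N at the loaded place, 9 to 11 N pushed 6 to 12 mm further, and pushes a released drive back against the stop.
- drive_round: The other gear drive: same body, but a round nose 28 in diameter, 20 long, then a shaft 12 in diameter, 24 long. Origin at the centre of the body's underside, x towards its shaft. Leave it in its bay.
- spray: Pale plastic bottle with a white cap, 60 in diameter, 160 high, standing; origin at the centre of its underside. Leave alone.
- tin: Open steel tin 70 in diameter, 50 high; origin at the centre of its underside. Leave alone.
- driver: Screwdriver with a black handle, lying along its x; origin under its middle. Leave alone.

How it is judged:
On the way:
1. the square-nosed drive lies flat on the open bench, clear of the rack, released (x of drive_mid in the frame of rack below -0.1 m and height (world z) of drive_mid below 0.026 m and angle between drive_mid's own z axis and vertical below 0.1 rad and contact force between the fingers and drive below 0.3 N), for 0.2 s.
At the end, for the whole second after the job is handed in: The square-nosed drive lies in the dock, nose in the hood against the pushed-back plunger (7 mm or more), tail between stop and hood: its body centre within 5 mm along, 7 mm across and 4 mm in height of the loaded position, level within 0.05 rad, in line within 0.12 rad, released (x of drive_mid in the frame of dock between -0.005 and 0.005 m and y of drive_mid in the frame of dock between -0.007 and 0.007 m and z of drive_mid in the frame of dock between 0.028 and 0.036 m and angle between drive_mid's own z axis and vertical below 0.05 rad and angle between the x axis of drive_mid and the x axis of dock, either way round below 0.12 rad and value of joint plunger above 0.007 m and contact force between the fingers and drive below 0.2 N); the robot touches nothing.
It fails at once if the round-nosed drive moved more than 25 mm (distance of drive_round from where it was at the start of the episode above 0.025 m).
It fails at once if the spray bottle moved more than 25 mm (distance of spray from where it was at the start of the episode above 0.025 m).
It fails at once if the tin moved more than 25 mm (distance of tin from where it was at the start of the episode above 0.025 m).
It fails at once if the screwdriver moved more than 30 mm (distance of driver from where it was at the start of the episode above 0.03 m).
It also fails if it takes over 48 s, if anything falls off the work surface, if the arm or the gripper's body presses on something with over 40 N, if the wrist force passes 120 N, or if a joint passes its speed limit or range.

## Working session

There is one attempt and no reset: what is moved stays moved. The work goes in short steps, Python scripts to look and compute and a shell command to move; the robot and the scene stay as the last step left them, time stands still between calls to the robot, and variables do not carry over. Pictures are saved under pics/ and viewed, at most 10 in all, crops included, and the job is handed in when it is done.

```bash
ls; mkdir -p pics
python3 - <<'E'
from bench import r
import cv2,numpy as np
print(r.observe())
for n in("scene","top"):
    f=r.grab_frame(n);c=r.calibration(n);print(n,c)
    cv2.imwrite(f"pics/{n}0.png",cv2.resize(f[:,:,::-1],(800,600),interpolation=cv2.INTER_CUBIC))
E
```

```text
pics
{'time': 0.0, 'qpos': array([-1.33302411e+00,  2.60655795e-01, -1.39381273e-01,  1.17269672e+00,
        2.66767015e-05,  1.57080350e+00]), 'qd': array([-0.00041064, -0.001264  ,  0.00053255,  0.00116553,  0.00115139,
       -0.000609  ]), 'tau': array([ 1.17411691e-03, -4.05676782e+01,  2.53922099e+01,  1.87597366e-02,
        1.49083498e-04, -1.00626076e-05]), 'position': array([ 0.1235043 , -0.50956073,  0.23047508]), 'orientation': array([-9.63476720e-04,  9.92941328e-01,  1.18602620e-01, -1.01657054e-04]), 'ft_force': array([-0.26299225,  0.64984163, -0.57332463]), 'torque': array([ 0.04329902, -0.04424814, -0.0194208 ]), 'finger_force': 0.0, 'gripper_width': 0.9993309266450907}
scene {'vertical_fov': 50.865791153747445, 'cx': 257.8668859863779, 'cy': 194.8341596303533, 'T': array([[ 0.54023729,  0.61394103, -0.57551723,  1.14786712],
       [ 0.8414998 , -0.39792562,  0.36542208, -0.35179527],
       [-0.00466544, -0.68171226, -0.73160551,  0.80046198],
       [ 0.        ,  0.        ,  0.        ,  1.        ]])}
top {'vertical_fov': 53.44530774248395, 'cx': 252.53324262910516, 'cy': 189.59710374672542, 'T': array([[ 0.0078338 , -0.98948809,  0.14440207,  0.42963106],
       [-0.99995685, -0.0084727 , -0.00380998,  0.02233553],
       [ 0.0049934 , -0.144366  , -0.98951176,  0.86648636],
       [ 0.        ,  0.        ,  0.        ,  1.        ]])}
```

View pics/scene0.png

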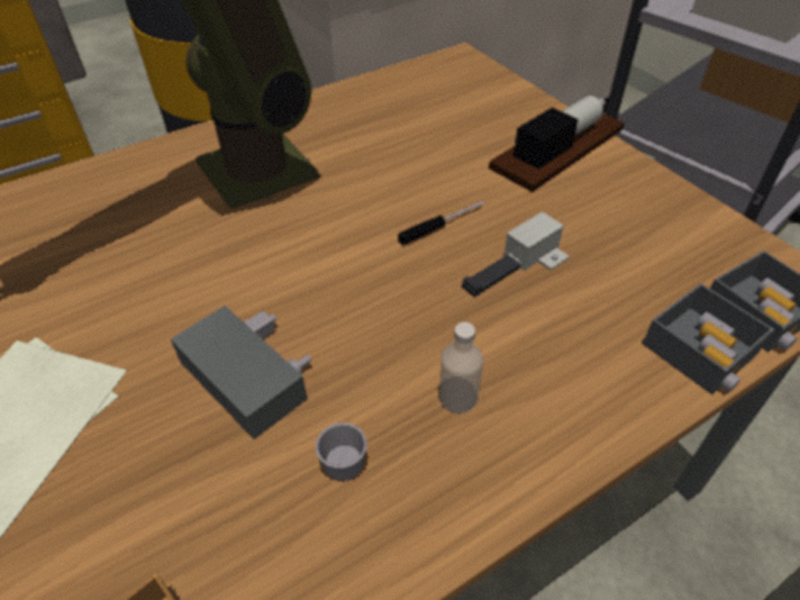

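View pics/top0.png

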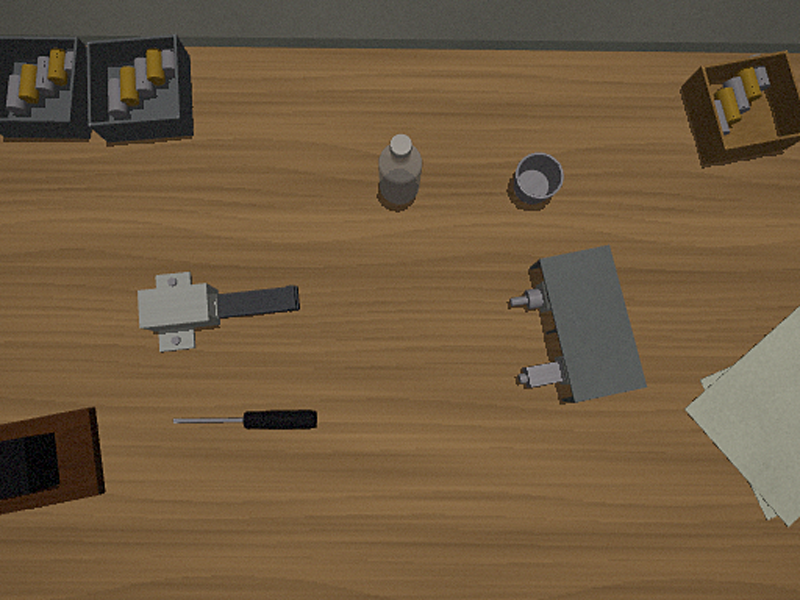

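The scene and top pictures agree. The square nose is at about (540,375) in the top view, sticking out of the rack towards +y, with the round nose at (527,299). The dock's hood is at (178,306) and its bed end is at (298,299), so it loads towards +y. The tin is at (538,178), the bottle at (400,170) and the screwdriver at (250,420).

```bash
cat > h.py <<'E'
import numpy as np
from bench import r
from scipy.spatial.transform import Rotation as R
def ray(c,pts,z,scale=1.0,off=(0,0)):
    """pixel points (in a crop enlarged by scale from offset off) -> world at height z"""
    T=c["T"];f=192/np.tan(np.radians(c["vertical_fov"])/2);o=[]
    for u,v in pts:
        u=(u+.5)/scale-.5+off[0];v=(v+.5)/scale-.5+off[1]
        d=T[:3,:3]@[(u-c["cx"])/f,(v-c["cy"])/f,1];p=T[:3,3]+d*(z-T[2,3])/d[2];o.append(p[:2])
    return np.round(np.array(o),4)
def go(xy,z,yaw=None):
    """tool shift (units of 0.3 m) to TCP xy,z ; yaw = world heading wanted for tool x; prints roll in units of pi"""
    s=r.observe();q=s["orientation"];M=R.from_quat(np.r_[q[1:],q[0]]).as_matrix()
    h=np.arctan2(M[1,0],M[0,0]);print("pos",s["position"].round(4),"tool x heading",h.round(4),"zaxis",M[:,2].round(3))
    d=np.r_[xy,z]-s["position"];print("shift/0.3:",(M.T@d/0.3).round(4))
    if yaw is not None:
        e=(yaw-h+np.pi/2)%np.pi-np.pi/2;a=-e
        print("roll/pi",round(a/np.pi,4)," shift after roll:",((M@R.from_euler('z',a).as_matrix()).T@d/0.3).round(4))
E
python3 - <<'E'
from h import *
c=r.calibration("top");s=1.5625
print("noseTop z34",ray(c,[(560,372),(527,377)],.034,s))
print("rack roof corners z60",ray(c,[(540,261),(610,247),(645,386),(575,402)],.06,s))
print("hood top z57",ray(c,[(139,290),(210,283),(215,327),(141,330)],.057,s))
print("bed end z20",ray(c,[(298,287),(298,310)],.02,s))
print("bottle,tin,driver",ray(c,[(398,198),(535,190),(250,420)],.0,s))
cw=r.calibration("wrist");print(cw, r.observe()["position"])
E
```

```text
noseTop z34 [[ 0.4472 -0.2109]
 [ 0.44   -0.1649]]
rack roof corners z60 [[ 0.5986 -0.1809]
 [ 0.6193 -0.2786]
 [ 0.4289 -0.3172]
 [ 0.4071 -0.2224]]
hood top z57 [[0.5538 0.3703]
 [0.5644 0.2736]
 [0.5038 0.2636]
 [0.4988 0.3638]]
bed end z20 [[0.5658 0.1584]
 [0.5325 0.1574]]
bottle,tin,driver [[ 0.7061  0.0155]
 [ 0.7205 -0.1914]
 [ 0.3765  0.224 ]]
{'vertical_fov': 58.11541268230242, 'cx': 254.75325794973068, 'cy': 188.65558410126178, 'T': array([[ 0.23678143, -0.92563245, -0.29519335,  0.19923796],
       [-0.97156012, -0.22632012, -0.06964299, -0.49082888],
       [-0.00234439,  0.30328826, -0.95289597,  0.37246755],
       [ 0.        ,  0.        ,  0.        ,  1.        ]])} [ 0.12354887 -0.50962098  0.23056919]
```

Run:
```python
from h import *
go([.4436,-.188],.14,np.radians(100.5))
```

```text
pos [ 0.1235 -0.5096  0.2306] tool x heading 0.2378 zaxis [-0.     0.002 -1.   ]
shift/0.3: [ 1.2894 -0.79    0.3033]
roll/pi -0.4826  shift after roll: [0.8592 1.2444 0.3033]
```

```bash
python3 -m creep '{"translation":[[0,0,0],[0,0,0],[0,0,0],[0,0,0],[0,0,0],[0,0,0],[0,0,0],[0,0,0],[0,0,0],[0,0,0]],"roll":[-0.047,-0.047,-0.047,-0.047,-0.047,-0.047,-0.047,-0.047,-0.047,-0.047],"hand":[1,1,1,1,1,1,1,1,1,1]}' 60
python3 -m creep '{"translation":[[0,0,0],[0.09,0.13,0.03],[0.09,0.13,0.03],[0.09,0.13,0.03],[0.09,0.13,0.03],[0.09,0.13,0.03],[0.09,0.13,0.03],[0.09,0.13,0.03],[0.09,0.13,0.03],[0.09,0.13,0.03]],"roll":[-0.0126,0,0,0,0,0,0,0,0,0],"hand":[1,1,1,1,1,1,1,1,1,1]}'
python3 -m creep '{"translation":[[0.05,0.074,0.03],[0,0,0],[0,0,0]],"roll":[0,0,0],"hand":[1,1,1]}'
python3 - <<'E'
from h import *
import cv2
go([.4436,-.188],.14,np.radians(100.5))
np.save("cw.npy",r.calibration("wrist")["T"])
cv2.imwrite("pics/w1.png",cv2.resize(r.grab_frame("wrist")[:,:,::-1],(800,600),interpolation=cv2.INTER_CUBIC))
E
```

```text
time: 1.1
position: [0.1236, -0.5098, 0.2308]
orientation: [-0.001, 0.652, 0.758, 0.0]
ft_force: [0.7, 0.1, -0.2]
gripper_width: 1.001
finger_force: 0.0
time: 2.1
position: [0.4254, -0.2056, 0.1498]
orientation: [-0.0, 0.639, 0.769, -0.0]
ft_force: [0.9, -0.4, 0.1]
gripper_width: 1.002
finger_force: 0.0
time: 2.4
position: [0.4432, -0.188, 0.1407]
orientation: [-0.001, 0.639, 0.769, -0.001]
ft_force: [-0.3, -0.0, 0.5]
gripper_width: 1.002
finger_force: 0.0
pos [ 0.4432 -0.188   0.1407] tool x heading 1.7556 zaxis [-0.002  0.    -1.   ]
shift/0.3: [-0.0003  0.0013  0.0025]
roll/pi 0.0005  shift after roll: [-0.0003  0.0013  0.0025]
```

View pics/w1.png

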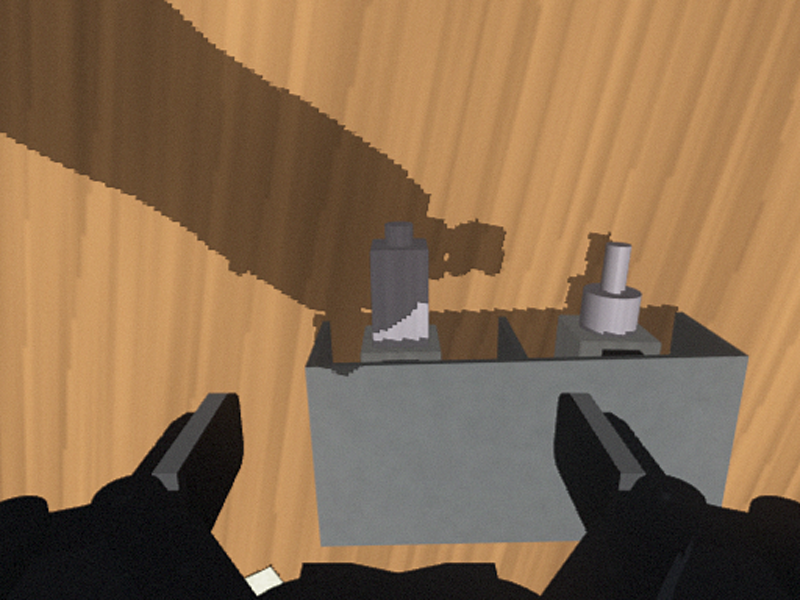

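The wrist view is clear. The nose top spans (372,241)-(428,241) at the front and (373,341)-(429,341) at the back. The round drive is to the right at (615,310), and the roof's front edge is at row 365.

Run:
```python
from h import *
c=r.calibration("wrist");s=1.5625
p=ray(c,[(372,241),(428,241),(373,340),(429,340)],.034,s);print(p)
f=p[:2].mean(0);b=p[2:].mean(0);d=f-b;print("len",np.linalg.norm(d),"w",np.linalg.norm(p[0]-p[1]),"hd",np.degrees(np.arctan2(d[1],d[0])))
print("roof front", ray(c,[(306,366),(747,355)],.06,s))
e=d/np.linalg.norm(d); t=f-e*.022
print("target",t); go(t,.075,np.arctan2(d[1],d[0]))
```

```text
[[ 0.4264 -0.1654]
 [ 0.4522 -0.1606]
 [ 0.4353 -0.2146]
 [ 0.4626 -0.2095]]
len 0.04999024904918962 w 0.026242713274354835 hd 101.13011108087375
roof front [[ 0.4071 -0.2219]
 [ 0.6007 -0.1801]]
target [ 0.44354683 -0.18458621]
pos [ 0.4429 -0.1886  0.1411] tool x heading 1.7541 zaxis [-0.001  0.    -1.   ]
shift/0.3: [0.0128 0.0047 0.2202]
roll/pi -0.0035  shift after roll: [0.0128 0.0048 0.2202]
```

```bash
python3 -m creep '{"translation":[[0.0128,0.0048,0],[0,0,0.09],[0,0,0.09],[0,0,0.09],[0,0,0.09],[0,0,0.088],[0,0,0],[0,0,0]],"roll":[-0.0035,0,0,0,0,0,0,0],"hand":[1,1,1,1,1,1,0.6,0.3]}' 60
python3 -m creep '{"translation":[[0,0,0],[0,0,0],[0,0,0],[0,0,0],[0,0,0],[0,0,0]],"roll":[0,0,0,0,0,0],"hand":[0,0,0,0,0,0]}' 60
```

```text
time: 3.25
position: [0.4437, -0.185, 0.0073]
orientation: [-0.0, 0.636, 0.772, -0.0]
ft_force: [0.8, 0.1, 0.3]
gripper_width: 0.694
finger_force: 0.0
time: 3.85
position: [0.4453, -0.1853, 0.0086]
orientation: [0.001, 0.635, 0.772, -0.0]
ft_force: [-0.4, -0.5, 5.4]
gripper_width: 0.315
finger_force: 60.5
```

```bash
python3 -m creep '{"translation":[[0.03,0,0],[0.06,0,0],[0.06,0,0],[0.06,0,0],[0.06,0,0],[0.06,0,0],[0.06,0,0],[0.06,0,0],[0.06,0,0],[0.06,0,0]],"roll":[0,0,0,0,0,0,0,0,0,0],"hand":[0,0,0,0,0,0,0,0,0,0]}' 60
python3 -m creep '{"translation":[[0,0,0],[0,0,0],[0,0,0],[0,0,0],[0,0,0]],"roll":[0,0,0,0,0],"hand":[0.5,0.7,1,1,1]}'
python3 -m creep '{"translation":[[0,0,-0.1],[0,0,-0.1],[-0.06,0,-0.15],[-0.1,0,-0.05],[-0.1,0,0],[0,0,0],[0,0,0]],"roll":[0,0,0,0,0,0,0],"hand":[1,1,1,1,1,1,1]}'
python3 - <<'E'
from h import *
import cv2
s=r.observe();print(s["position"])
cv2.imwrite("pics/w2.png",cv2.resize(r.grab_frame("wrist")[:,:,::-1],(800,600),interpolation=cv2.INTER_CUBIC))
E
```

```text
time: 4.85
position: [0.4135, -0.0173, 0.0084]
orientation: [0.003, 0.635, 0.772, 0.0]
ft_force: [1.2, -4.6, 6.8]
gripper_width: 0.315
finger_force: 60.1
time: 5.35
position: [0.4113, -0.0171, 0.0068]
orientation: [-0.0, 0.636, 0.772, -0.0]
ft_force: [1.2, 0.1, -0.5]
gripper_width: 0.999
finger_force: 0.0
time: 6.05
position: [0.426, -0.0937, 0.1266]
orientation: [-0.001, 0.636, 0.772, 0.0]
ft_force: [0.8, 0.5, -0.0]
gripper_width: 1.0
finger_force: 0.0
[ 0.42596231 -0.09369326  0.12664762]
```

View pics/w2.png

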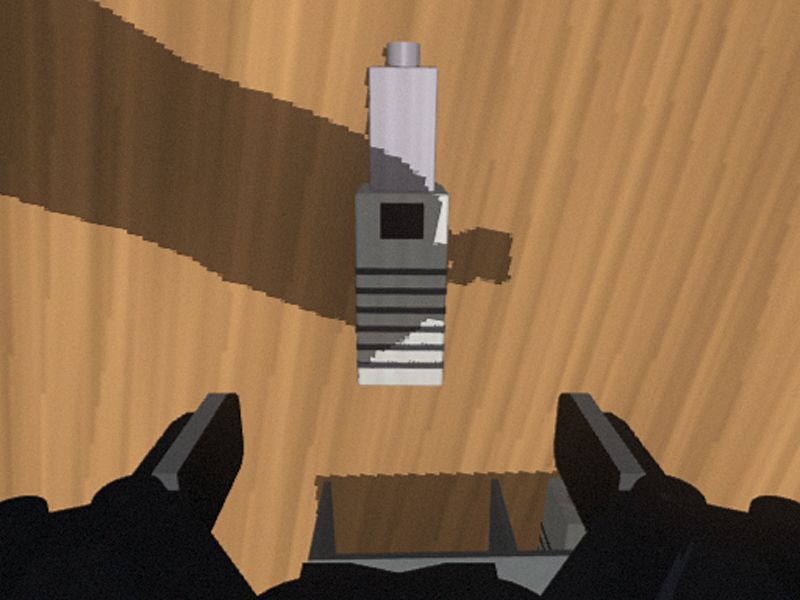

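The drive lies flat and free. Its body top corners are at (357,193), (448,193), (359,384) and (442,384), and the nose front edge is at (369..438,67). Next I measure it and then look at the dock from above.

Run:
```python
from h import *
c=r.calibration("wrist");s=1.5625
p=ray(c,[(357,193),(448,193),(359,384),(442,384)],.04,s);print(p)
n=ray(c,[(369,67),(437,67)],.034,s);print(n)
f=p[:2].mean(0);b=p[2:].mean(0);nf=n.mean(0);d=nf-b;hd=np.arctan2(d[1],d[0]);e=d/np.linalg.norm(d)
print("lens",np.linalg.norm(f-b),np.linalg.norm(d),np.linalg.norm(p[0]-p[1]),"hd",np.degrees(hd))
mid=b+.045*e; mid2=nf-.095*e; print("mid",mid,mid2)
print("---dock view");go([.55,.13],.2,np.radians(96))
```

```text
[[ 0.3991 -0.0466]
 [ 0.4364 -0.0392]
 [ 0.4151 -0.1336]
 [ 0.4532 -0.1261]]
[[0.3949 0.0029]
 [0.4217 0.0082]]
lens 0.08848311985910082 0.13784550228426026 0.038026964117583724 hd 100.80860210269758
mid [ 0.4257112  -0.08564834] [ 0.42611523 -0.08776462]
---dock view
pos [ 0.4255 -0.0931  0.1264] tool x heading 1.764 zaxis [-0.002  0.001 -1.   ]
shift/0.3: [ 0.6504  0.5497 -0.2455]
roll/pi 0.0282  shift after roll: [ 0.6964  0.4901 -0.2455]
```

```bash
python3 -m creep '{"translation":[[0,0,-0.12],[0,0,-0.12],[0.1,0.07,0],[0.1,0.07,0],[0.1,0.07,0],[0.1,0.07,0],[0.1,0.07,0],[0.1,0.07,0],[0.1,0.07,0],[0,0,0]],"roll":[0.0282,0,0,0,0,0,0,0,0,0],"hand":[1,1,1,1,1,1,1,1,1,1]}'
python3 - <<'E'
from h import *
import cv2,pickle
from bench import r
pickle.dump(r.calibration("wrist"),open("dock.pkl","wb"));print(r.observe()["position"])
cv2.imwrite("pics/w3.png",cv2.resize(r.grab_frame("wrist")[:,:,::-1],(800,600),interpolation=cv2.INTER_CUBIC))
E
```

```text
time: 7.1
position: [0.5515, 0.1357, 0.1977]
orientation: [-0.001, 0.667, 0.745, 0.001]
ft_force: [-1.2, 0.1, 0.6]
gripper_width: 1.002
finger_force: 0.0
[0.55154703 0.13570318 0.19767762]
```

View pics/w3.png

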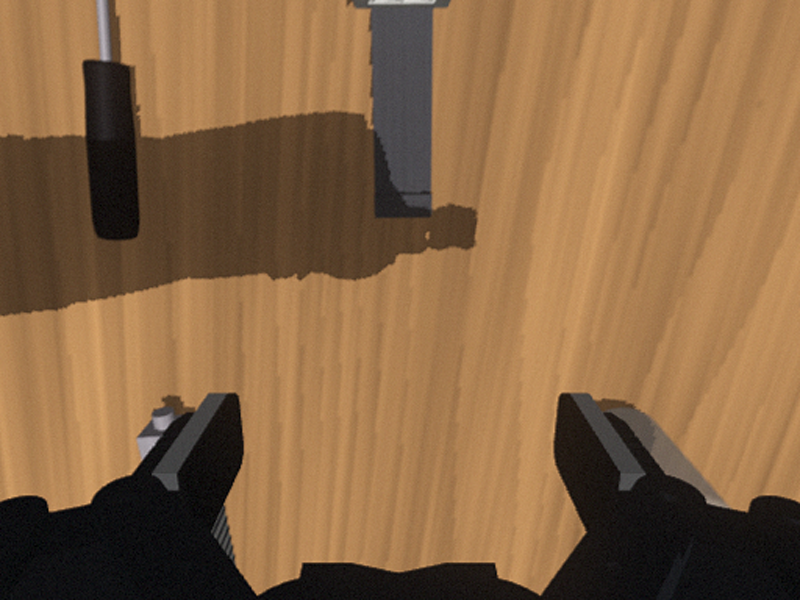

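The bed is in view, with its end at (375..431,215), but the hood is only at the top edge. I go 90 mm farther along.

```bash
python3 -m creep '{"translation":[[0.12,0,0],[0.12,0,0],[0.06,0,0],[0,0,0]],"roll":[0,0,0,0],"hand":[1,1,1,1]}'
python3 - <<'E'
from h import *
import cv2,pickle
pickle.dump(r.calibration("wrist"),open("dock.pkl","wb"));print(r.observe()["position"])
f=r.grab_frame("wrist")[:,:,::-1]
cv2.imwrite("pics/w4.png",cv2.resize(f[20:300,100:473-0],(799,600),interpolation=cv2.INTER_CUBIC))
E
```

```text
time: 7.55
position: [0.5397, 0.2218, 0.1984]
orientation: [-0.0, 0.668, 0.744, -0.001]
ft_force: [-0.0, -0.1, -1.1]
gripper_width: 1.003
finger_force: 0.0
[0.53971128 0.22182793 0.19842528]
```

View pics/w4.png

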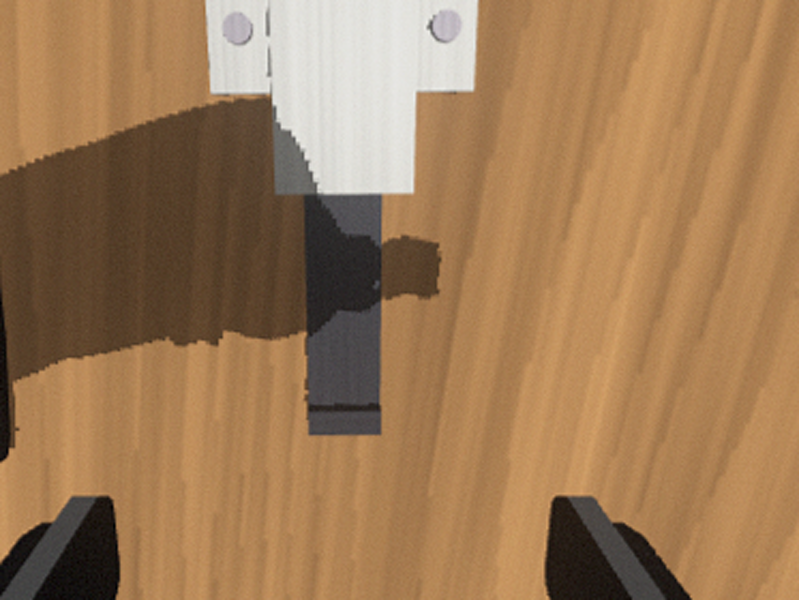

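The hood mouth's top edge is at (275..413,193). The stop's dark inner face is at rows 404-411 between columns 308 and 381, and its rear top edge is at row 434.

```bash
cat > dock.py <<'E'
from h import *
import pickle
c=pickle.load(open("dock.pkl","rb"));s=600/280;o=(100,20)
m=ray(c,[(275,193),(413,193)],.057,s,o);st=ray(c,[(308,411),(381,411)],.02,s,o);sr=ray(c,[(309,434),(381,434)],.02,s,o)
M=m.mean(0);S=st.mean(0);Q=sr.mean(0)
d=M-Q;L=np.linalg.norm(d);e=d/L;hd=np.arctan2(e[1],e[0])
org=(M-.057*e+S+.045*e+Q+.057*e)/3   # dock origin
n=np.array([-e[1],e[0]])
if __name__=="__main__":
    print(m,st,sr);print("len M-Q (.114)",L,"M-S (.102)",np.linalg.norm(M-S),"wid",np.linalg.norm(m[0]-m[1]),"stop w",np.linalg.norm(st[0]-st[1]))
    print("hd",np.degrees(hd),"perp dirs",np.degrees(np.arctan2(*(m[0]-m[1])[::-1]))-90,"org",org)
    # regrasp at drive body x=-20, tcp z .006
    mid=np.array([.4259,-.0867]);h=np.radians(100.8);u=np.array([np.cos(h),np.sin(h)])
    g=mid-.022*u;print("g",g);go(g,.1,h)
E
python3 dock.py
```

```text
[[0.5126 0.2739]
 [0.564  0.2795]] [[0.5339 0.1736]
 [0.5675 0.1774]] [[0.5355 0.1622]
 [0.569  0.1659]]
len M-Q (.114) 0.11351046207288558 M-S (.102) 0.10195685361955813 wid 0.051704158440110025 stop w 0.033814198201347276
hd 97.05927789936896 perp dirs -263.7821826504787 org [0.54523989 0.22030296]
g [ 0.43002239 -0.10831032]
pos [0.54   0.2205 0.1985] tool x heading 1.678 zaxis [-0.001 -0.001 -1.   ]
shift/0.3: [-1.0499 -0.4813  0.3305]
roll/pi -0.0259  shift after roll: [-1.0074 -0.565   0.3305]
```

```bash
python3 -m creep '{"translation":[[0,0,0],[-0.115,-0.063,0],[-0.115,-0.063,0],[-0.115,-0.063,0],[-0.115,-0.063,0],[-0.115,-0.063,0],[-0.115,-0.063,0],[-0.115,-0.063,0],[-0.115,-0.063,0],[-0.114,-0.061,0]],"roll":[-0.0259,0,0,0,0,0,0,0,0,0],"hand":[1,1,1,1,1,1,1,1,1,1]}'
python3 -m creep '{"translation":[[0,0,0.12],[0,0,0.12],[0,0,0.08],[0,0,0]],"roll":[0,0,0,0],"hand":[1,1,1,1]}'
python3 - <<'E'
from h import *
h=np.radians(100.8);u=np.array([np.cos(h),np.sin(h)])
go(np.array([.4259,-.0867])-.03*u,.007,h)
E
```

```text
time: 8.6
position: [0.4299, -0.1183, 0.199]
orientation: [0.0, 0.639, 0.769, -0.001]
ft_force: [0.8, 1.0, -0.1]
gripper_width: 0.998
finger_force: 0.0
time: 9.0
position: [0.4276, -0.1162, 0.1001]
orientation: [-0.003, 0.639, 0.769, -0.002]
ft_force: [-0.6, 0.9, -0.4]
gripper_width: 1.003
finger_force: 0.0
pos [ 0.4276 -0.1162  0.1001] tool x heading 1.7553 zaxis [-0.008  0.001 -1.   ]
shift/0.3: [-0.0032  0.0149  0.3103]
roll/pi -0.0013  shift after roll: [-0.0033  0.0149  0.3103]
```

```bash
python3 -m creep '{"translation":[[0,0.0149,0.1],[0,0,0.1],[0,0,0.109],[0,0,0],[0,0,0],[0,0,0],[0,0,0],[0,0,0],[0,0,0]],"roll":[-0.0013,0,0,0,0,0,0,0,0],"hand":[1,1,1,0.7,0.4,0,0,0,0]}' 20
python3 -m creep '{"translation":[[0,0,-0.008],[0,0,-0.008],[0,0,-0.008],[0,0,0],[0,0,0]],"roll":[0,0,0,0,0],"hand":[0,0,0,0,0]}'
python3 - <<'E'
from h import *
import cv2
s=r.observe();print(s["position"],s["ft_force"],s["torque"])
cv2.imwrite("pics/w5.png",cv2.resize(r.grab_frame("wrist")[:,:,::-1],(800,600),interpolation=cv2.INTER_CUBIC))
E
```

```text
time: 9.9
position: [0.4374, -0.1158, 0.0122]
orientation: [0.002, 0.636, 0.771, -0.0]
ft_force: [-3.0, -1.7, 6.8]
gripper_width: 0.476
finger_force: 19.7
time: 10.4
position: [0.4365, -0.1149, 0.0174]
orientation: [0.0, 0.636, 0.771, 0.0]
ft_force: [-0.4, 0.4, -4.2]
gripper_width: 0.465
finger_force: 20.7
[ 0.43653931 -0.1148818   0.01741307] [-0.35200111  0.35920201 -4.17402669] [-0.15509654 -0.09647879  0.00867049]
```

View pics/w5.png

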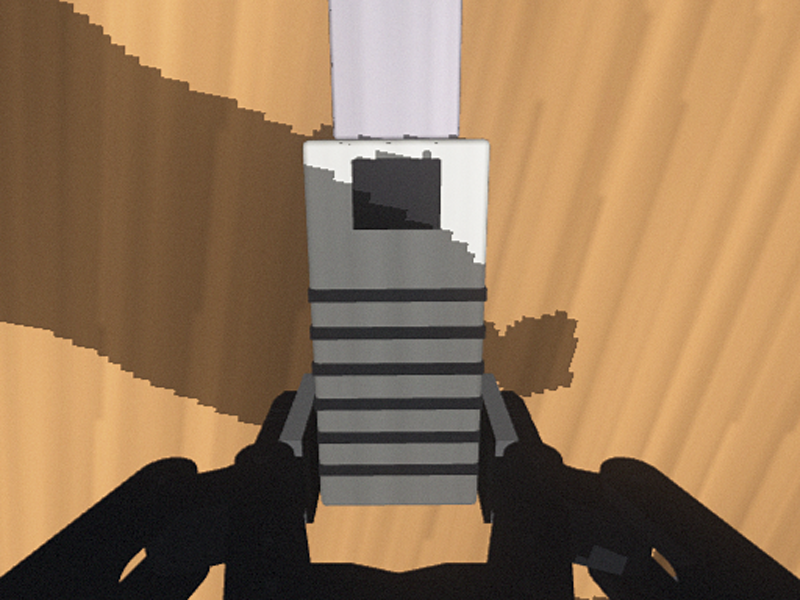

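The body top fills the view, with its front edge at row 140 (303..490) and its tail edge at row 503 (320..478). The full weight, about 4 N, hangs from the fingers, so I get the pitch with solvePnP.

```bash
cat >> h.py <<'E'
import cv2
def drive(px,obj,scale=1.5625):
    """pose of drive from image points; prints mid, pitch (nose-down +), heading"""
    c=r.calibration("wrist");f=192/np.tan(np.radians(c["vertical_fov"])/2)
    px=(np.array(px,float)+.5)/scale-.5
    ok,rv,tv=cv2.solvePnP(np.array(obj,float),px,np.array([[f,0,c["cx"]],[0,f,c["cy"]],[0,0,1]]),None,flags=cv2.SOLVEPNP_SQPNP)
    e,_=cv2.projectPoints(np.array(obj,float),rv,tv,np.array([[f,0,c["cx"]],[0,f,c["cy"]],[0,0,1]]),None)
    T=c["T"];M=T[:3,:3]@cv2.Rodrigues(rv)[0];t=T[:3,:3]@tv[:,0]+T[:3,3];x=M[:,0]
    print("mid",t.round(4),"nose-down",-np.arcsin(x[2]).round(4),"heading",np.degrees(np.arctan2(x[1],x[0])).round(2),"roll",M[2,1].round(3),"err",np.abs(e[:,0]-px).max().round(2))
E
python3 - <<'E'
from h import *
drive([(303,140),(490,140),(478,503),(320,503)],[(.045,.02,.02),(.045,-.02,.02),(-.045,-.02,.02),(-.045,.02,.02)])
E
```

```text
mid [ 0.4314 -0.0862  0.021 ] nose-down 0.0424 heading 101.35 roll -0.006 err 0.93
```

```bash
python3 -m creep '{"translation":[[0,0,-0.01],[0,0,-0.01],[0,0,-0.01],[0,0,-0.01],[0,0,0],[0,0,0]],"roll":[0,0,0,0,0,0],"hand":[0,0,0,0,0,0]}'
python3 - <<'E'
from h import *
s=r.observe();print(s["position"],s["ft_force"],s["torque"])
cv2.imwrite("pics/w6.png",cv2.resize(r.grab_frame("wrist")[:,:,::-1],(800,600),interpolation=cv2.INTER_CUBIC))
E
```

```text
time: 11.05
position: [0.4366, -0.115, 0.0296]
orientation: [0.0, 0.636, 0.771, 0.0]
ft_force: [0.1, 0.1, -4.4]
gripper_width: 0.462
finger_force: 20.8
[ 0.43662363 -0.11497215  0.02956262] [ 0.14090376  0.14980898 -4.38586779] [-0.18198297 -0.05094769 -0.07659498]
```

View pics/w6.png

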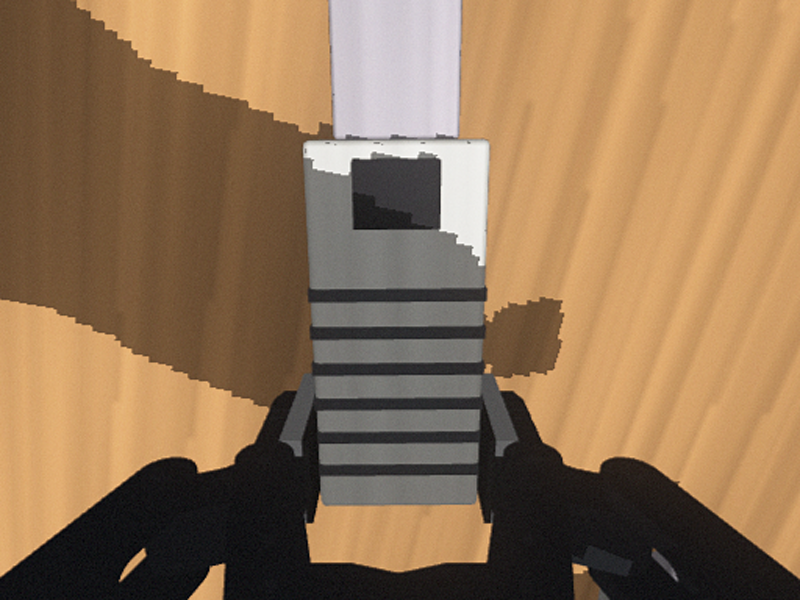

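The picture matches the last one: the grip is rigid, slightly nose-down at about 0.04 to 0.07. I try a brisk lift, since the jerk may deepen the nose-down pitch, and track the corners by code.

```bash
cat >> h.py <<'E'
REF=[(303,140),(490,140),(478,503),(320,503)];OBJ=[(.045,.02,.02),(.045,-.02,.02),(-.045,-.02,.02),(-.045,.02,.02)]
def track(save=None):
    a=cv2.imread("pics/w6.png",0);s=r.observe();c=r.grab_frame("wrist")
    b=cv2.resize(c[:,:,::-1],(800,600),interpolation=cv2.INTER_CUBIC)
    if save:cv2.imwrite(save,b)
    b=cv2.cvtColor(b,cv2.COLOR_BGR2GRAY)
    pts=REF+[(310,295),(487,295),(319,470),(480,470)]
    p,st,e=cv2.calcOpticalFlowPyrLK(a,b,np.float32(pts).reshape(-1,1,2),None,winSize=(31,31))
    p=p[:,0];print("moved px",(p-np.float32(pts)).round(1).tolist(),st.ravel())
    drive(p[:4],OBJ);print(s["position"].round(4),s["ft_force"].round(2))
E
python3 -m creep '{"translation":[[0,0,-0.14],[0,0,-0.1],[0,0,-0.06],[0,0,-0.02],[0,0,0],[0,0,0]],"roll":[0,0,0,0,0,0],"hand":[0,0,0,0,0,0]}'
python3 -c "
from h import *
track('pics/w7.png')
import dock
print(np.degrees(dock.hd),dock.org)
m=dock.org-.09*dock.e  # mid wanted
go(m-.03*dock.e,.13,np.radians(96.7))"
```

```text
time: 11.7
position: [0.4355, -0.1147, 0.1243]
orientation: [-0.001, 0.636, 0.771, -0.0]
ft_force: [0.3, 0.1, -3.6]
gripper_width: 0.467
finger_force: 22.0
moved px [[14.800000190734863, 1.100000023841858], [-10.0, 3.4000000953674316], [7.699999809265137, 29.100000381469727], [-8.699999809265137, 39.29999923706055], [7.5, -13.800000190734863], [1.5, -14.199999809265137], [-0.10000000149011612, -6.900000095367432], [-0.10000000149011612, -5.800000190734863]] [1 1 1 1 1 1 1 1]
mid [ 0.4292 -0.0907  0.132 ] nose-down 0.3856 heading 101.27 roll 0.117 err 2.28
[ 0.4355 -0.1147  0.1243] [ 0.28  0.1  -3.65]
97.05927789936896 [0.54523989 0.22030296]
pos [ 0.4353 -0.1146  0.1241] tool x heading 1.7618 zaxis [-0.003  0.001 -1.   ]
shift/0.3: [ 0.6275  0.5447 -0.0204]
roll/pi 0.0236  shift after roll: [ 0.666   0.4968 -0.0204]
```

View pics/w7.png

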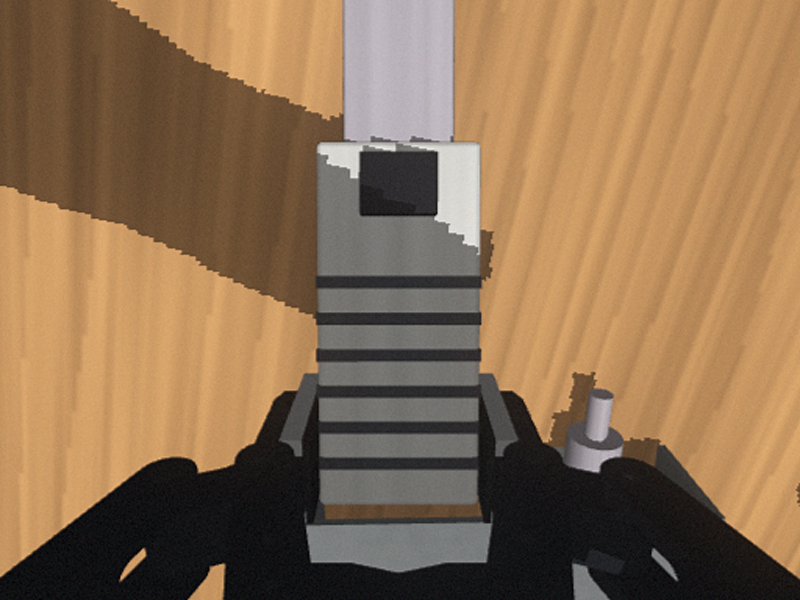

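The drive has drooped clearly: body front edge at row 143 (317..480), tail at row 503 (320..478).

```bash
python3 -c "
from h import *
c=r.calibration('wrist')
drive([(317,143),(480,143),(478,503),(320,503)],OBJ)
drive(REF,OBJ)
print(r.observe()['position'])
"
```

```text
mid [ 0.4311 -0.0899  0.1207] nose-down 0.2595 heading 101.14 roll 0.003 err 0.09
mid [ 0.4302 -0.0859  0.1278] nose-down 0.0413 heading 101.35 roll -0.004 err 0.93
[ 0.43526022 -0.11461986  0.12406466]
```

```bash
python3 -m creep '{"translation":[[0,0,0.03],[0,0,0.06],[0,0,0.06],[0,0,0.05],[0,0,0.035],[0,0,0.025],[0,0,0.02],[0,0,0.02],[0,0,0.02],[0,0,0.015]],"roll":[0,0,0,0,0,0,0,0,0,0],"hand":[0,0,0,0,0,0,0,0,0,0]}'
python3 -m creep '{"translation":[[0,0,0.004],[0,0,0],[0,0,0]],"roll":[0,0,0],"hand":[0,0,0]}'
```

```text
time: 12.75
position: [0.4378, -0.1156, 0.0253]
orientation: [0.001, 0.637, 0.771, 0.0]
ft_force: [-0.4, -3.0, 0.6]
gripper_width: 0.466
finger_force: 22.4
time: 13.05
position: [0.4371, -0.1148, 0.024]
orientation: [0.0, 0.637, 0.771, 0.001]
ft_force: [1.0, -1.5, -1.6]
gripper_width: 0.463
finger_force: 22.2
```

```bash
cat >> h.py <<'E'
def fins(img):
    g=cv2.cvtColor(img,cv2.COLOR_BGR2GRAY)[:,460:475].astype(float)   # strip right of the connector
    p=np.median(g,1);o=[]
    for a in(288,326,362,398,432,466):
        w=p[a-18:a+18];d=np.clip(w.max()*.5+w.min()*.5-w,0,None);o.append((d*np.arange(a-18,a+18)).sum()/d.sum())
    return np.array(o)
def pitch():
    s=r.observe();b=cv2.resize(r.grab_frame("wrist")[:,:,::-1],(800,600),interpolation=cv2.INTER_CUBIC)
    cv2.imwrite("pics/t%05d.png"%(s["time"]*100),b)
    A=fins(cv2.imread("pics/w6.png"));B=fins(cv2.imread("pics/w7.png"));C=fins(b)
    print("rows",A.round(1),B.round(1),C.round(1));k=((C-A)@(B-A))/((B-A)@(B-A));print("pitch",.041+k*.218,s["position"].round(4),s["ft_force"].round(1))
E
python3 -m creep '{"translation":[[0,0,0.008],[0,0,0],[0,0,0]],"roll":[0,0,0],"hand":[0,0,0]}'
python3 -c "
from h import *
pitch()"
```

```text
time: 13.35
position: [0.4371, -0.1153, 0.0216]
orientation: [0.001, 0.636, 0.771, 0.0]
ft_force: [2.2, -2.3, 2.6]
gripper_width: 0.464
finger_force: 22.6
rows [294.6 332.3 368.3 403.4 436.6 469.2] [281.8 318.5 355.1 391.4 427.3 463.2] [290.4 327.6 363.7 399.1 433.6 467.4]
pitch 0.11434107050226541 [ 0.4371 -0.1153  0.0216] [ 2.2 -2.3  2.6]
```

```bash
python3 -m creep '{"translation":[[0,0,0],[0,0,0],[0,0,-0.01],[0,0,-0.03],[0,0,-0.05],[0,0,-0.07],[0,0,-0.07],[0,0,-0.05],[0,0,-0.02],[0,0,0]],"roll":[0,0,0,0.01,0.0136,0,0,0,0,0],"hand":[0,0,0,0,0,0,0,0,0,0]}' 80
python3 -c "
from h import *
pitch()
import dock
go(dock.org-.122*dock.e,.11,np.radians(96.7))"
```

```text
time: 14.4
position: [0.4356, -0.1144, 0.111]
orientation: [-0.001, 0.664, 0.747, -0.0]
ft_force: [0.5, -0.4, -3.5]
gripper_width: 0.451
finger_force: 82.7
rows [294.6 332.3 368.3 403.4 436.6 469.2] [281.8 318.5 355.1 391.4 427.3 463.2] [289.4 326.7 363.  398.5 433.2 466.4]
pitch 0.1291614037794597 [ 0.4356 -0.1144  0.111 ] [ 0.5 -0.4 -3.5]
pos [ 0.4353 -0.1144  0.1105] tool x heading 1.6879 zaxis [-0.002  0.001 -1.   ]
shift/0.3: [0.6585 0.4967 0.0014]
roll/pi 0.0001  shift after roll: [0.6586 0.4966 0.0014]
```

```bash
python3 -c "
from h import *
import dock
h=np.radians(96.8);e=np.array([np.cos(h),np.sin(h)])
go(dock.org-(.075+.0276)*e,.09,h)"
```

```text
pos [ 0.4353 -0.1144  0.1105] tool x heading 1.6879 zaxis [-0.002  0.001 -1.   ]
shift/0.3: [0.7231 0.4949 0.0681]
roll/pi -0.0005  shift after roll: [0.7223 0.4961 0.0681]
```

```bash
python3 -m creep '{"translation":[[0.04,0.03,0],[0.07,0.05,0.01],[0.09,0.06,0.01],[0.1,0.07,0.01],[0.1,0.07,0.01],[0.1,0.07,0.01],[0.09,0.06,0.01],[0.07,0.05,0.008],[0.04,0.025,0],[0.022,0.01,0]],"roll":[-0.0005,0,0,0,0,0,0,0,0,0],"hand":[0,0,0,0,0,0,0,0,0,0]}'
python3 -m creep '{"translation":[[0,0,0],[0,0,0]],"roll":[0,0],"hand":[0,0]}'
python3 -c "
from h import *
pitch()
import dock
h=np.radians(96.8);e=np.array([np.cos(h),np.sin(h)])
go(dock.org-(.075+.0276)*e,.0508,h)
f=r.grab_frame('top')[:,:,::-1];cv2.imwrite('pics/top1.png',f)
g=r.grab_frame('scene')[:,:,::-1];x=cv2.resize(g[100:220,240:400],(800,600),interpolation=cv2.INTER_CUBIC);cv2.imwrite('pics/sc1.png',x)
"
```

```text
time: 15.45
position: [0.5577, 0.1185, 0.0895]
orientation: [-0.001, 0.664, 0.748, -0.001]
ft_force: [0.6, -0.5, -3.5]
gripper_width: 0.452
finger_force: 82.5
time: 15.65
position: [0.5573, 0.1166, 0.0905]
orientation: [-0.0, 0.664, 0.747, -0.001]
ft_force: [-0.2, 0.4, -4.1]
gripper_width: 0.454
finger_force: 82.5
rows [294.6 332.3 368.3 403.4 436.6 469.2] [281.8 318.5 355.1 391.4 427.3 463.2] [293.2 328.4 362.9 398.5 433.2 466.4]
pitch 0.10977642957024483 [0.5573 0.1166 0.0905] [-0.2  0.4 -4.1]
pos [0.5574 0.1165 0.0907] tool x heading 1.6881 zaxis [-0.001 -0.001 -1.   ]
shift/0.3: [0.0064 0.0008 0.1331]
roll/pi -0.0004  shift after roll: [0.0064 0.0008 0.1331]
```

```bash
python3 -m creep '{"translation":[[0.0064,0.0008,0.04],[0,0,0.06],[0,0,0.033],[0,0,0],[0.025,0,0.0033],[0.04,0,0.0052],[0.04,0,0.0052],[0.03,0,0.0039],[0,0,0]],"roll":[-0.0004,0,0,0,0,0,0,0,0],"hand":[0,0,0,0,0,0,0,0,0]}'
python3 -c "
from h import *
pitch()
import dock
h=np.radians(96.8);e=np.array([np.cos(h),np.sin(h)])
go(dock.org-(.0276)*e,.041,h)"
```

```text
time: 16.7
position: [0.5548, 0.1544, 0.0468]
orientation: [0.007, 0.664, 0.747, -0.004]
ft_force: [2.7, -21.1, 3.5]
gripper_width: 0.453
finger_force: 83.5
rows [294.6 332.3 368.3 403.4 436.6 469.2] [281.8 318.5 355.1 391.4 427.3 463.2] [291.9 330.5 365.2 400.4 434.7 467.8]
pitch 0.08546226865877503 [0.5548 0.1544 0.0468] [  2.7 -21.1   3.5]
pos [0.5548 0.1544 0.0468] tool x heading 1.6882 zaxis [ 0.004 -0.014 -1.   ]
shift/0.3: [ 0.1303 -0.0058  0.0176]
roll/pi -0.0004  shift after roll: [ 0.1303 -0.0057  0.0176]
```

```bash
python3 -m creep '{"translation":[[-0.03,0,0],[-0.01,0,0],[0,0,0]],"roll":[0,0,0],"hand":[0,0,0]}'
python3 -c "
from h import *
pitch()
import dock
h=np.radians(96.8);e=np.array([np.cos(h),np.sin(h)])
go(dock.org-(.0276)*e,.041,h)"
```

```text
time: 17.05
position: [0.555, 0.1485, 0.0458]
orientation: [-0.0, 0.663, 0.748, 0.0]
ft_force: [-0.6, 0.8, -3.9]
gripper_width: 0.451
finger_force: 82.5
rows [294.6 332.3 368.3 403.4 436.6 469.2] [281.8 318.5 355.1 391.4 427.3 463.2] [290.5 329.6 364.1 399.2 433.5 466.9]
pitch 0.10609238793424586 [0.555  0.1485 0.0458] [-0.6  0.8 -3.9]
pos [0.5549 0.1487 0.0458] tool x heading 1.6909 zaxis [ 0.     0.001 -1.   ]
shift/0.3: [ 0.1489 -0.0036  0.0161]
roll/pi 0.0005  shift after roll: [ 0.1489 -0.0038  0.0161]
```

```bash
python3 -m creep '{"translation":[[0,-0.0037,0.01],[0,0,0.008],[0,0,0],[0.02,0,0.0015],[0.02,0,0.0015],[0.02,0,0.0015],[0,0,0]],"roll":[0.0005,0,0,0,0,0,0],"hand":[0,0,0,0,0,0,0]}'
```

```text
time: 17.8
position: [0.5517, 0.1668, 0.039]
orientation: [-0.0, 0.664, 0.748, 0.0]
ft_force: [-0.3, -0.4, -4.5]
gripper_width: 0.45
finger_force: 82.5
```

```bash
python3 -m creep '{"translation":[[0.02,0,0.0018],[0.02,0,0.0018],[0.02,0,0.0018],[0.02,0,0.0018],[0,0,0]],"roll":[0,0,0,0,0],"hand":[0,0,0,0,0]}'
python3 -c "
from h import *
pitch()
import dock
h=np.radians(96.8);e=np.array([np.cos(h),np.sin(h)])
go(dock.org-(.0276)*e,.036,h)"
```

```text
time: 18.3
position: [0.5491, 0.1893, 0.037]
orientation: [0.001, 0.664, 0.748, -0.0]
ft_force: [0.9, -5.0, -1.0]
gripper_width: 0.45
finger_force: 82.8
rows [294.6 332.3 368.3 403.4 436.6 469.2] [281.8 318.5 355.1 391.4 427.3 463.2] [290.9 329.3 364.5 399.5 433.6 467.4]
pitch 0.10204881595395648 [0.5491 0.1893 0.037 ] [ 0.9 -5.  -1. ]
pos [0.5491 0.189  0.037 ] tool x heading 1.689 zaxis [ 0.001 -0.002 -1.   ]
shift/0.3: [ 0.013  -0.0005  0.0034]
roll/pi -0.0002  shift after roll: [ 0.013  -0.0005  0.0034]
```

```bash
python3 -m creep '{"translation":[[0.015,0,0],[0.015,0,0],[0.01,0,0],[0,0,0],[0,0,0]],"roll":[0,0,0,0,0],"hand":[0,0,0,0,0]}'
python3 -c "
from h import *
import dock
h=np.radians(96.8);e=np.array([np.cos(h),np.sin(h)])
go(dock.org-(.0276)*e,.036,h)"
```

```text
time: 18.85
position: [0.5477, 0.1992, 0.0371]
orientation: [0.002, 0.665, 0.747, -0.001]
ft_force: [0.1, -9.0, 0.5]
gripper_width: 0.453
finger_force: 82.9
pos [0.5477 0.1992 0.0371] tool x heading 1.6876 zaxis [ 0.001 -0.004 -1.   ]
shift/0.3: [-0.0213  0.0002  0.0038]
roll/pi -0.0006  shift after roll: [-0.0213  0.0002  0.0038]
```

```bash
python3 -m creep '{"translation":[[0,0,0],[0,0,0.01],[0,0,0.01],[0,0,0.01],[0,0,0.008],[0,0,0],[0,0,0]],"roll":[0,0,0,0,0,0,0],"hand":[0,0,0,0,0,0,0]}' 30
python3 -c "
from h import *
pitch()
import dock
h=np.radians(96.8);e=np.array([np.cos(h),np.sin(h)])
go(dock.org-(.0276)*e,.036,h)"
```

```text
time: 19.55
position: [0.5486, 0.1972, 0.0283]
orientation: [0.004, 0.665, 0.747, -0.002]
ft_force: [-3.0, -15.7, 16.6]
gripper_width: 0.456
finger_force: 86.3
rows [294.6 332.3 368.3 403.4 436.6 469.2] [281.8 318.5 355.1 391.4 427.3 463.2] [297.1 334.4 370.4 405.1 438.  469.9]
pitch 0.006511262264882432 [0.5486 0.1972 0.0283] [ -3.  -15.7  16.6]
pos [0.5486 0.1972 0.0283] tool x heading 1.6864 zaxis [ 0.003 -0.007 -1.   ]
shift/0.3: [-0.0144 -0.002  -0.0254]
roll/pi -0.001  shift after roll: [-0.0144 -0.0021 -0.0254]
```

```bash
python3 -m creep '{"translation":[[0,0,0],[-0.01,0,0],[-0.012,0,0],[0,0,0],[0,0,0]],"roll":[0,0,0,0,0],"hand":[0,0,0,0,0]}' 30
python3 -c "
from h import *
pitch()
import dock
h=np.radians(96.8);e=np.array([np.cos(h),np.sin(h)])
go(dock.org-(.0297)*e,.036,h)"
```

```text
time: 20.1
position: [0.5492, 0.1961, 0.0279]
orientation: [-0.0, 0.664, 0.748, 0.002]
ft_force: [-3.1, -2.6, 10.2]
gripper_width: 0.453
finger_force: 85.0
rows [294.6 332.3 368.3 403.4 436.6 469.2] [281.8 318.5 355.1 391.4 427.3 463.2] [296.7 334.6 369.5 404.  437.5 469.3]
pitch 0.016186229786095123 [0.5492 0.1961 0.0279] [-3.1 -2.6 10.2]
pos [0.5492 0.196  0.0279] tool x heading 1.6894 zaxis [ 0.002  0.004 -1.   ]
shift/0.3: [-0.017  -0.0035 -0.0272]
roll/pi -0.0  shift after roll: [-0.017  -0.0035 -0.0272]
```

```bash
python3 -m creep '{"translation":[[0,0,0],[0,0,0],[0,0,0],[0,0,0],[0,0,0],[0,0,-0.05],[0,0,-0.1],[0,0,-0.13],[0,0,-0.13],[0,0,-0.1]],"roll":[0,0,0,0,0,0,0,0,0,0],"hand":[0.6,0.8,1,1,1,1,1,1,1,1]}'
python3 -c "
from h import *
print(r.observe()['position'])
cv2.imwrite('pics/f1.png',cv2.resize(r.grab_frame('wrist')[:,:,::-1],(800,600),interpolation=cv2.INTER_CUBIC))"
```

```text
time: 21.15
position: [0.5489, 0.1951, 0.1808]
orientation: [0.0, 0.664, 0.748, 0.001]
ft_force: [1.2, 0.7, 0.2]
gripper_width: 1.0
finger_force: 0.0
[0.54885322 0.19512664 0.18076335]
```

View pics/f1.png

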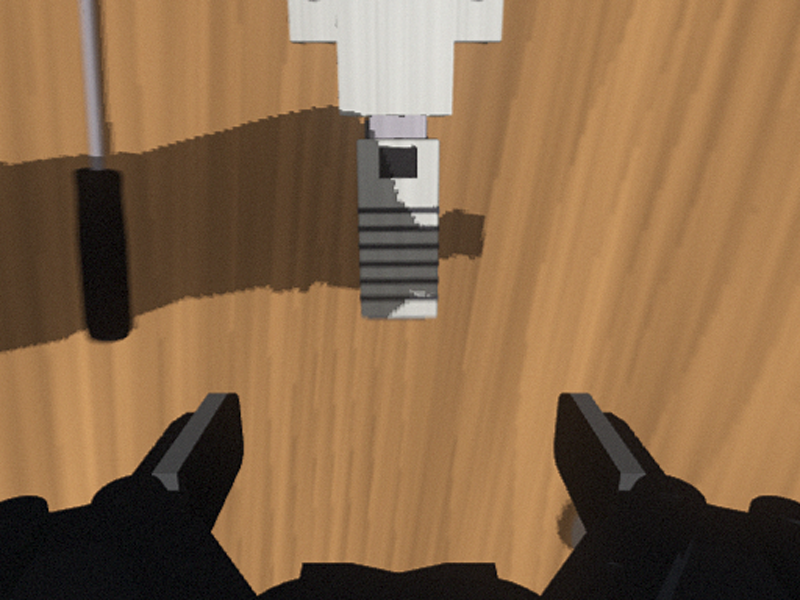

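The drive sits with its nose in the hood. The body front edge is at row 140 (357..439) and the tail edge at row 319 (361..437). I check this against the dock position.

```bash
python3 -c "
from h import *
import dock
drive([(357,140),(439,140),(437,319),(361,319)],OBJ)
c=r.calibration('wrist');p=ray(c,[(357,140),(439,140),(437,319),(361,319)],.052,1.5625)
m=p.mean(0);print(p,'along/lat',(m-dock.org)@dock.e,(m-dock.org)@dock.n)
f,b=p[:2].mean(0),p[2:].mean(0);print('len',np.linalg.norm(f-b),'front along',(f-dock.org)@dock.e,'tail',(b-dock.org)@dock.e,'hd',np.degrees(np.arctan2(*(f-b)[::-1])))
h=ray(c,[(339,112),(451,114)],.057,1.5625).mean(0);print('hood mouth along',(h-dock.org)@dock.e)
"
```

```text
mid [0.5506 0.2205 0.0385] nose-down 0.0882 heading 97.08 roll -0.023 err 0.22
[[0.5244 0.2643]
 [0.5644 0.2691]
 [0.5766 0.1764]
 [0.5356 0.1716]] along/lat -0.0005690394516393667 -0.004977911195861287
len 0.09343543225136812 front along 0.04614854854121861 tail -0.047286627444497346 hd 97.19347005529556
hood mouth along 0.05861246573584306
```

The pose is ambiguous, because the tail could be resting on the stop. I check by touching the top of the tail with closed fingers: 52 mm up means it is seated, about 59 mm means it is on the stop.

```bash
python3 -c "
from h import *
import dock
h=np.radians(96.8);e=np.array([np.cos(h),np.sin(h)])
go(dock.org-(.033)*e,.07,h)"
```

```text
pos [0.5514 0.1961 0.1857] tool x heading 1.689 zaxis [ 0.009  0.003 -1.   ]
shift/0.3: [-0.0282 -0.0145  0.3854]
roll/pi -0.0002  shift after roll: [-0.0282 -0.0145  0.3854]
```

```bash
python3 -m creep '{"translation":[[-0.0282,-0.006,0.05],[0,0,0.1],[0,0,0.1],[0,0,0.1],[0,0,0.02],[0,0,0],[0,0,0]],"roll":[0,0,0,0,0,0,0],"hand":[0,0,0,0,0,0,0]}' 20
for i in 1 2 3; do python3 -m creep '{"translation":[[0,0,0.013],[0,0,0]],"roll":[0,0],"hand":[0,0]}' | egrep 'posi|ft'; done
```

```text
time: 21.9
position: [0.5485, 0.1866, 0.0685]
orientation: [0.0, 0.664, 0.748, 0.001]
ft_force: [0.7, 0.1, 1.4]
gripper_width: -0.002
finger_force: 0.0
position: [0.5483, 0.1865, 0.0644]
ft_force: [0.7, -0.1, 0.0]
position: [0.5474, 0.1862, 0.0595]
ft_force: [-0.4, 0.7, -0.5]
position: [0.5471, 0.1861, 0.0552]
ft_force: [0.3, 0.0, -0.3]
```

```bash
for i in 1 2; do python3 -m creep '{"translation":[[0,0,0.008],[0,0,0]],"roll":[0,0],"hand":[0,0]}' | egrep 'posi|ft'; done
```

```text
position: [0.5476, 0.1857, 0.0535]
ft_force: [-1.4, -1.0, 1.7]
position: [0.5477, 0.1853, 0.052]
ft_force: [-2.5, -4.8, 8.8]
```

```bash
python3 -m creep '{"translation":[[0,0,-0.03],[0,0,-0.1],[0,0,-0.13],[0,0,-0.13],[0,0,-0.06],[0,0,0],[0,0,0]],"roll":[0,0,0,0,0,0,0],"hand":[0,0,0,0,0,0,0]}'
python3 -c "
from h import *
import dock,glob
# same-image comparison f1: calibration changed little; use present pose for a fresh picture, tracked from f1
a=cv2.imread('pics/f1.png',0);b=cv2.cvtColor(cv2.resize(r.grab_frame('wrist'),(800,600),interpolation=cv2.INTER_CUBIC),cv2.COLOR_RGB2GRAY);c=r.calibration('wrist')
P=np.float32([(357,140),(439,140),(437,319),(361,319),(340,112),(452,114)]).reshape(-1,1,2)
q,st,_=cv2.calcOpticalFlowPyrLK(a,b,P,None,winSize=(25,25));q=q[:,0];print(q.round(1).tolist(),st.ravel())
p=np.vstack([ray(c,q[:4],.052,1.5625),ray(c,q[4:],.057,1.5625)])
for k in(slice(0,2),slice(2,4),slice(4,6)):
  m=p[k].mean(0)-dock.org;print(m@dock.e,m@dock.n)
"
```

```text
time: 23.6
position: [0.5475, 0.1865, 0.1858]
orientation: [-0.0, 0.664, 0.748, 0.0]
ft_force: [0.6, 0.4, -0.9]
gripper_width: 0.0
finger_force: 0.0
[[362.29998779296875, 123.4000015258789], [443.0, 124.0999984741211], [440.8999938964844, 299.5], [366.5, 300.6000061035156], [362.79998779296875, 110.80000305175781], [456.20001220703125, 95.9000015258789]] [1 1 1 1 1 1]
0.04423896685119942 5.349727143307004e-05
-0.04574163769820071 -0.000341224053648264
0.05332191815958178 -0.003086565710348594
```

```bash
python3 -c "
from bench import r
print(r.job_done())"
```

```text
the job is handed in; nothing more can be done
None
```

I handed the job in after about 24 s of the 48 s, with the square-nosed drive released in the dock. My last checks put its body centre within about 1 mm of the loaded position along and across, the tail top at seated height, and nothing else touched; I didn't measure the plunger directly, and the hand-in returned no verdict.

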